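# Fetch the specimen from behind the reagent bottles

## Task

On the laboratory bench, get the round specimen mount out from among the three bottles in the grey tray: first stand all three bottles upright on the dark rubber mat, then set the specimen upright on the middle of the round disc of the stage plate while the bottles are still on the mat. After that put each bottle back, upright, in the nest it came from, and leave the specimen on the disc; do not let a bottle tip over, and leave the little capped vial in the tray's back corner where it stands.

Things in the scene. Friction and masses are not known exactly. Their poses are not given: they have to be found in the camera images.
- wide_bottle: Round brown glass bottle with paper label and black cap, the widest of the three: body 44 mm in diameter up to 82 mm, shoulder to 92 mm, cap 28 mm in diameter up to its top at 110 mm. 0.1 to 0.25 kg. Origin: centre of its underside; z up its axis. It starts in the nest nest_wide.
- square_bottle: White plastic bottle with a square body, 38 x 38 mm up to 84 mm, black cap 28 mm in diameter from 92 mm to the top at 110 mm. 0.1 to 0.21 kg. Origin: centre of its underside; z up, x and y square to its faces. It starts in the nest nest_square with its faces within 6 degrees of the nest's.
- slim_bottle: Round brown glass bottle with paper label and black cap, the slimmest of the three: body 32 mm in diameter up to 84 mm, shoulder to 92 mm, cap 22 mm in diameter up to its top at 112 mm. 0.08 to 0.17 kg. Origin: centre of its underside; z up its axis. It starts in the nest nest_slim.
- specimen: Specimen mount: black plastic puck 30 mm in diameter, 30 mm high, small steel sample in its top, 0.04 to 0.08 kg. Origin: centre of its underside; z up. Starts on a round seat 34 mm across in the middle of the grey tray (230 x 260 mm, floor 6 mm, lip 10 mm, seat top 16 mm above the bench). The taller bottles crowd it on three sides; a gripper has no room over it until they are gone.
- nest_wide: Fixed shallow round aluminium nest, the larger round one: 66 mm outside, 60 inside, floor 3 mm and rim 7 mm above its underside. Home of wide_bottle. Origin: centre of its underside, 6 mm above the bench; z up, x to the tray's back, away from the robot. The nests lie in front, left and right of the specimen, 62 to 66 mm from it, along the tray's axes, in changing order.
- nest_square: Fixed shallow square aluminium nest: 60 mm outside, 54 mm inside, floor 3 mm and rim 7 mm above its underside. Home of square_bottle. Origin: centre of its underside, 6 mm above the bench; axes as nest_wide.
- nest_slim: Fixed shallow round aluminium nest, the smaller of the two round ones: 54 mm outside, 48 mm inside, floor 3 mm and rim 7 mm above its underside. Home of slim_bottle. Origin: centre of its underside, 6 mm above the bench; axes as nest_wide.
- mat: The side area: fixed flat dark rubber mat 270 mm (its x) by 130 mm (its y), 3 mm thick, to the left or to the right of the tray. Origin: centre of its underside, on the bench; z up. There is room for the three bottles in a row along x, 80 mm apart.
- stage: Fixed microscope stage plate: dark steel plate 120 x 120 x 12 mm with a bright round disc 50 mm in diameter, flush in the middle of its top, and two small dark knobs on one edge; on the other side of the tray from the mat. Origin: centre of its underside, on the bench; z up. The specimen belongs on the disc, 12 mm above the origin.
- vial: Bystander: small brown glass vial with black cap, 22 mm in diameter, 48 mm high, standing on the tray floor in its back left corner, about 125 mm from the specimen. Origin: centre of its underside. To be left alone. The flat glass dish and steel disc in other corners of the tray are 12 mm high at most.
Things that resemble listed ones, but are neither listed nor needed, are in the scene too. Of the things shaped like the specimen, the black one is meant. What is shaped like the slim_bottle but blue is not meant.

How it is judged:
By the outcome, as a careful person would: the job done as asked, in the order asked, and still so for the second after the job is handed in, with the robot touching nothing.
It also fails if it takes over 144 s, if anything falls off the work surface, if the arm or the gripper's body presses on something with over 40 N, if the wrist force passes 120 N, or if a joint passes its speed limit or range.

## Robot

A 6-joint arm with a two-finger parallel gripper is mounted at the origin on the work surface. World frame = base frame: x ahead of the robot, y to its left, z up, the work surface at z = 0. Lengths are in m, angles in degrees, forces in N, time in s.
With the tool pointing down it reaches from about 0.35 to 0.925 m from the base axis. Payload 6.4 kg.
Tool frame: the origin (TCP) lies midway between the tips of the shut fingers; the grasp point (between the pads) lies 19 mm behind it; z points along the fingers, y is the line along which they close (so a half turn about z gives the same grasp; the last joint's range is limited). The gripper opens to 85 mm and grips with 20 to 120 N. Pads are 22 mm wide; open, the fingers measure 114 mm over their backs; the gripper's body (76 mm by 85 mm) begins 54 mm behind the grasp point. The pads swing forward as they close: fully open they stand 13 mm farther back than shut.
Start: joints at [-86.58, 14.043, 89.255, -0, 76.702, -9.975], TCP at [0.151, -0.632, 0.231] pointing down, gripper open.
Joint ranges: [-179.41, 179.41], [-58.25, 129.5], [7.25, 145.43], [-54.29, 234.29], [11.92, 165.04], [-157.13, 157.13]. Speed limits (degrees/s): [147.25, 147.25, 180, 180, 180, 180].

## Interface

Orientations are given as a 3x3 rotation matrix whose columns are the frame's x, y, z axes.
In Python, from cell import bot, kin, telemetry, vision gives the robot as it stands. The module is installed in compiled form; this text tells all that it offers. Calls block until the motion is done:
- bot.move_to(position, orientation): joint-space move of the TCP to a pose.
- bot.move_linear(position, ori=None, max_speed=0.15): straight line of the TCP; ori=None keeps the orientation; max_speed is the mean speed in m/s.
- bot.move_j(angles): joint-space move.
- bot.command_gripper(opening, strength=None): finger opening in m; strength is the grip in N (None keeps the last); returns when the fingers have stopped.
- bot.pause(seconds).
- kin.inverse_kinematics(position, orientation): joint angles nearest the present ones, or None.
- telemetry.observe(): the state.
- vision.snapshot(name): name is "scene" or "top" or "wrist"; returns (picture, depth): 400x640x3 uint8, red, green, blue; 400x640 float32, m along the optical axis (not along the pixel's ray), 0 where there is no reading.
- vision.get_calibration(name): a dict with "intrinsics" (3x3 intrinsics, pixels), "k1" (the pictures are not rectified: a ray, as slopes to the right and down, at radius r is drawn at 1 + k1 r^2 times it, then the intrinsics apply), "rvec" (rotation vector, rad) and "tvec" (3), from world to camera coordinates, as OpenCV has them. Camera axes: x right, y down, z forward; pixel columns grow to the right and rows downward; lengths in m; the calibration is good to about 2 mm. A picture is of the moment at which its call begins: read the wrist's pose just before it. get_calibration takes no time and is no camera call; for the wrist camera it gives the pose at the moment of the call.
A pose or a line that the arm cannot do raises bot.PlanningError and nothing moves.
- bot.finish_job(): hands the job in; it is judged then, once.
The state is a dict: "time_s": time; "q": joint angles; "joint_vel": joint speeds; "joint_efforts": joint torques, N m; "position": TCP position; "tool_rot": TCP orientation; "ft_force": force on the tool from outside, world axes, zero at the start; "torque": the same for the moment, N m; "finger_gap": finger opening in m; "grip_force": force on a finger pad.
Only numpy, scipy, OpenCV 4.12 (cv2) and the standard library are available. Lean on these libraries where they do the work, as an engineer would, in place of code of your own. Each camera call takes 0.05 s, during which the arm holds its last target. There are 200 camera calls.

## Working session

There is one attempt and no reset: what is moved stays moved. The work goes in short steps, each a Python script; the robot and the scene stay as the last script left them, time stands still between calls to the robot, and variables do not carry over. Pictures are saved under pics/ and viewed, at most 14 in all, crops included, and the job is handed in when it is done.

```bash
mkdir -p pics; python3 - <<'E'
from cell import bot,kin,telemetry,vision
import cv2,numpy as np
for n in("top","scene"):
    p,d=vision.snapshot(n); cv2.imwrite(f"pics/{n}0.png",p[:,:,::-1]); np.save(f"pics/{n}0.npy",d)
    c=vision.get_calibration(n); print(n,c)
print(telemetry.observe())
E
```

```text
top {'intrinsics': array([[480.99014125,   0.        , 320.90331825],
       [  0.        , 480.99014125, 190.68829431],
       [  0.        ,   0.        ,   1.        ]]), 'k1': 0.046003226888306825, 'rvec': array([ 2.16749775, -2.12526581,  0.09666984]), 'tvec': array([0.01570288, 0.62838197, 1.19938806])}
scene {'intrinsics': array([[443.79862154,   0.        , 315.23922044],
       [  0.        , 443.79862154, 194.76541252],
       [  0.        ,   0.        ,   1.        ]]), 'k1': -0.027016571743077436, 'rvec': array([ 1.99222147,  1.41944415, -0.58523071]), 'tvec': array([-0.18616006, -0.37003409,  1.37714568])}
{'time_s': 0.1, 'q': array([-8.65795093e+01,  1.40804074e+01,  8.93182968e+01,  3.34024491e-04,
        7.67019992e+01, -9.97682116e+00]), 'joint_vel': array([ 0.00503113, -0.07800297, -0.13873864, -0.03823788, -0.0051171 ,
        0.06202349]), 'joint_efforts': array([-6.57368628e-05, -4.30670178e+01, -3.27129793e+01, -9.89027126e-05,
        2.83724039e-03,  7.44855100e-06]), 'position': array([ 0.15056519, -0.63180351,  0.23028381]), 'tool_rot': array([[ 9.72787077e-01,  2.31700868e-01, -9.92012729e-05],
       [ 2.31700682e-01, -9.72785544e-01,  1.75481309e-03],
       [ 3.10090151e-04, -1.73004450e-03, -9.99998455e-01]]), 'ft_force': array([-0.57589977,  0.29820223,  0.78391809]), 'torque': array([-0.0373646 ,  0.00768645, -0.02153344]), 'grip_force': 0.0, 'finger_gap': 0.08547809937638219}
```

View pics/top0.png

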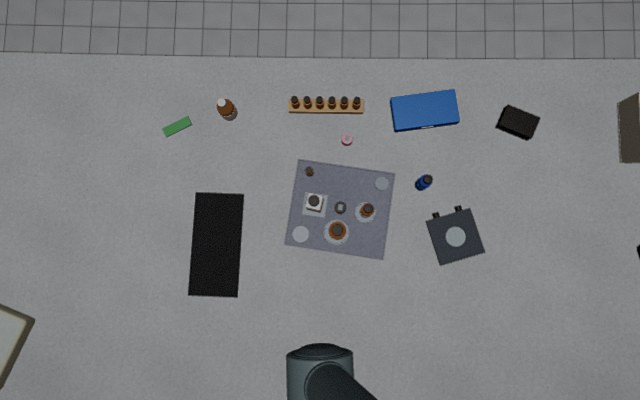

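View pics/scene0.png

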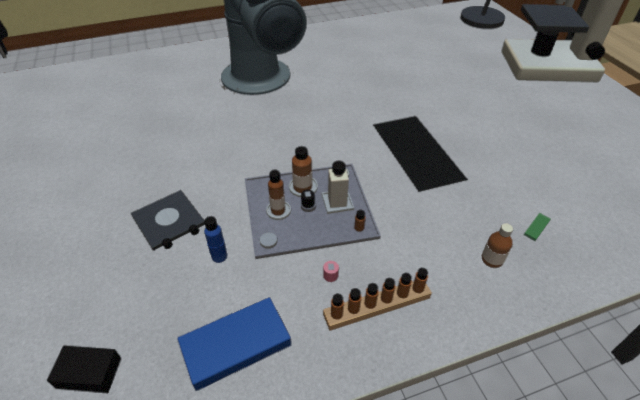

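Candidates: black specimen (340,208) versus the pink puck (347,139). The slim brown bottle is at (367,211); the blue bottle (424,182) and white-capped brown bottle (226,108) are not listed. The wide bottle is at (337,231), the square at (315,202), and the vial at (309,171). The mat is at (216,245) on the left, the stage at (456,237) on the right.

```bash
cat > h.py <<'E'
from cell import bot,kin,telemetry,vision
import cv2,numpy as np
def world(c,uv,z):
    K=c["intrinsics"];R=cv2.Rodrigues(c["rvec"])[0];t=c["tvec"]
    p=cv2.undistortPoints(np.array(uv,float).reshape(-1,1,2),K,np.array([c["k1"],0,0,0.]))[:,0]
    r=np.c_[p,np.ones(len(p))]@R; o=-R.T@t
    return o+r*((np.broadcast_to(z,len(r))-o[2])/r[:,2])[:,None]
def pix(c,P):
    return cv2.projectPoints(np.array(P,float).reshape(-1,1,3),c["rvec"],c["tvec"],c["intrinsics"],np.array([c["k1"],0,0,0.]))[0][:,0]
E
python3 - <<'E'
from h import *
p=cv2.imread("pics/top0.png")
cv2.imwrite("pics/c1.png",cv2.resize(p[155:265,280:400],None,fx=5,fy=5,interpolation=cv2.INTER_CUBIC))
cv2.imwrite("pics/c2.png",cv2.resize(p[200:270,420:490],None,fx=7,fy=7,interpolation=cv2.INTER_CUBIC))
c=vision.get_calibration("top")
print(world(c,[(340,208),(315,202),(337,231),(367,211),(456,237),(309,172)],[.046,.119,.119,.121,.012,.054]).round(3))
print(world(c,[(195,193),(243,195),(238,297),(189,295)],.003).round(3))
print(world(c,[(299,159),(394,173),(383,259),(285,244)],.01).round(3))
E
```

```text
[[ 0.584 -0.022  0.046]
 [ 0.591  0.039  0.119]
 [ 0.523 -0.015  0.119]
 [ 0.571 -0.085  0.121]
 [ 0.518 -0.32   0.012]
 [ 0.673  0.059  0.054]]
[[0.62  0.363 0.003]
 [0.617 0.235 0.003]
 [0.352 0.237 0.003]
 [0.355 0.364 0.003]]
[[ 0.715  0.089  0.01 ]
 [ 0.682 -0.162  0.01 ]
 [ 0.457 -0.135  0.01 ]
 [ 0.49   0.119  0.01 ]]
```

View pics/c1.png

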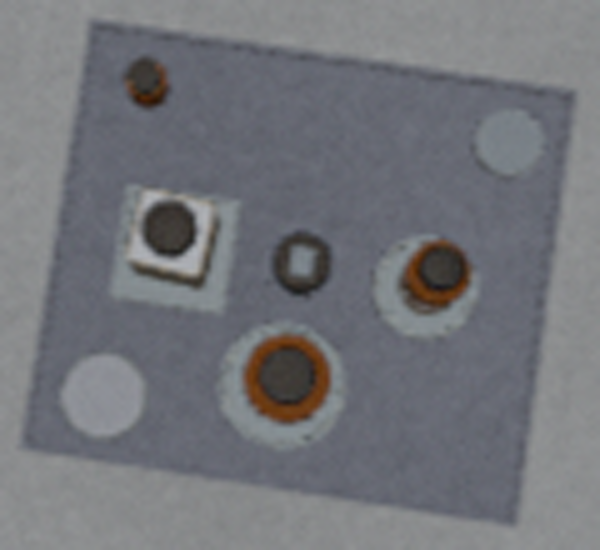

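View pics/c2.png

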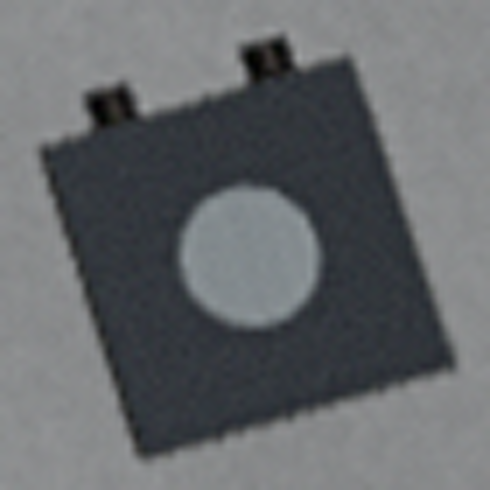

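The black puck with the steel sample at crop (302,263) is the specimen. The caps are square (168,228), wide (287,375) and slim (442,268). Nest centres are about (176,249), (283,385) and (427,286), and the disc is at (249,256) in the second crop.

```bash
python3 - <<'E'
from h import *
c=vision.get_calibration("top")
f=lambda a:np.array(a,float)/5+[279.6,154.6]
caps=world(c,f([(168,228),(287,375),(442,268),(302,263)]),[.119,.119,.121,.046])
nest=world(c,f([(176,249),(283,385),(427,286)]),.013)
disc=world(c,[[249/7+419.6,256/7+199.6]],.012)
t=world(c,f([(92,22),(575,92),(516,523),(23,447)]),.010)
print(caps.round(4),nest.round(4),disc.round(4),t.mean(0).round(4),sep="\n")
for a,b in((3,0),(2,1),(0,1),(3,2)):
    d=t[b]-t[a];print(a,b,np.degrees(np.arctan2(d[1],d[0])).round(2))
for k in range(3):
    d=nest[k]-caps[3];print(np.hypot(*d[:2]).round(4),np.degrees(np.arctan2(d[1],d[0])).round(1))
s=world(c,f([(130,188),(215,198),(208,274),(131,262)]),[.095]*4)
d=s[1]-s[0];print("sq",np.degrees(np.arctan2(d[1],d[0])))
E
```

```text
[[ 0.595   0.0436  0.119 ]
 [ 0.5259 -0.0146  0.119 ]
 [ 0.5781 -0.0874  0.121 ]
 [ 0.5856 -0.0216  0.046 ]]
[[ 0.5945  0.044   0.013 ]
 [ 0.5248 -0.0132  0.013 ]
 [ 0.5776 -0.0871  0.013 ]]
[[ 0.5197 -0.3184  0.012 ]]
[ 0.5858 -0.0213  0.01  ]
3 0 -7.56
2 1 -7.5
0 1 -97.43
3 2 -97.44
0.0662 82.3
0.0614 172.1
0.066 -96.9
sq -95.7040331756946
```

```bash
cat >> h.py <<'E'
ZT=0.19
def R(a):
    a=np.radians(a);y=np.array([np.cos(a),np.sin(a),0]);z=np.array([0,0,-1.])
    return np.c_[np.cross(y,z),y,z]
def st(m):
    s=telemetry.observe();print(m,"t%.1f"%s["time_s"],"gap%.4f"%s["finger_gap"],"grip%.0f"%s["grip_force"],"F",s["ft_force"].round(1),"p",s["position"].round(4),"q6 %.0f"%s["q"][5])
def pick(xy,z,a,open_=.085,N=50):
    bot.command_gripper(open_); bot.move_to([*xy,ZT],R(a)); bot.move_linear([*xy,z],max_speed=.2)
    st("down"); bot.command_gripper(0.0,N); st("shut")
    bot.move_linear([*xy,ZT],max_speed=.2); st("up")
def place(xy,z,a,open_=.085):
    bot.move_to([*xy,ZT],R(a)); bot.move_linear([*xy,z+.025],max_speed=.2)
    bot.move_linear([*xy,z],max_speed=.05); st("set"); bot.command_gripper(open_); bot.pause(.2)
    bot.move_linear([*xy,ZT],max_speed=.25); st("off")
def shot(n,name,box=None,f=1):
    p=vision.snapshot(n)[0][:,:,::-1]
    if box: p=p[box[1]:box[3],box[0]:box[2]]
    cv2.imwrite(f"pics/{name}.png",cv2.resize(p,None,fx=f,fy=f,interpolation=cv2.INTER_CUBIC))
G=.046
SQ=(.5948,.0438);WD=(.5254,-.0139);SL=(.5778,-.0873);SP=(.5856,-.0215);DISC=(.5197,-.3184)
MSQ=(.566,.30);MWD=(.406,.30);MSL=(.486,.30)
E
python3 - <<'E'
from h import *
pick(SQ,.009+G,-7.5)
shot("scene","g1",(180,60,500,300),2)
E
```

```text
down t4.0 gap0.0848 grip0 F [-0.4  0.2  0. ] p [0.5959 0.0436 0.0562] q6 1
shut t4.5 gap0.0380 grip49 F [-0.6  1.   4.6] p [0.5956 0.0438 0.0561] q6 1
up t5.3 gap0.0378 grip49 F [-0.6 -0.1 -1.8] p [0.5936 0.0439 0.188 ] q6 1
```

View pics/g1.png

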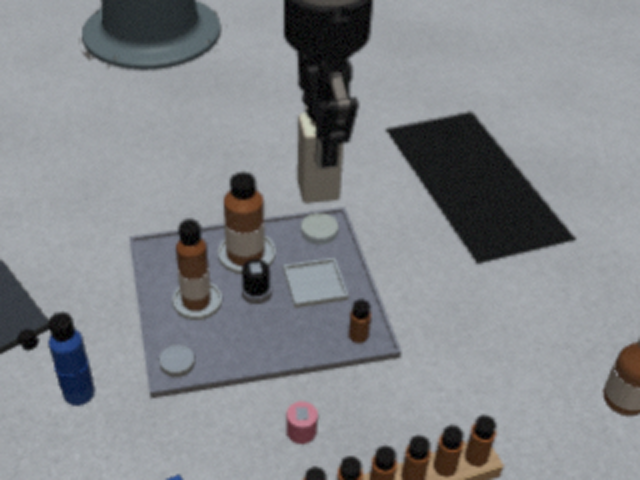

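The square bottle hangs upright between the fingers at crop (320,160), and its nest is empty. Continue.

```bash
python3 - <<'E'
from h import *
place(MSQ,.004+G,90)
pick(WD,.009+G,82.5)
place(MWD,.004+G,90)
shot("scene","g2",(180,60,500,300),2)
E
```

```text
set t7.9 gap0.0379 grip49 F [-1.3  1.   2.7] p [0.5658 0.3002 0.0499] q6 -72
off t9.3 gap0.0849 grip0 F [-0.2 -0.4 -0.3] p [0.5651 0.2997 0.1883] q6 -72
down t11.6 gap0.0850 grip0 F [0.2 0.3 0.5] p [ 0.5265 -0.0138  0.0561] q6 -96
shut t12.1 gap0.0429 grip51 F [-0.9 -1.8  5.8] p [ 0.5263 -0.0143  0.0562] q6 -96
up t12.9 gap0.0430 grip51 F [ 0.2  0.2 -2.1] p [ 0.5243 -0.0136  0.1882] q6 -96
set t15.5 gap0.0429 grip50 F [-1.5 -1.   3.7] p [0.4059 0.2998 0.05  ] q6 -66
off t16.9 gap0.0847 grip0 F [-0.7 -0.3 -0.6] p [0.4052 0.2996 0.1887] q6 -66
```

View pics/g2.png

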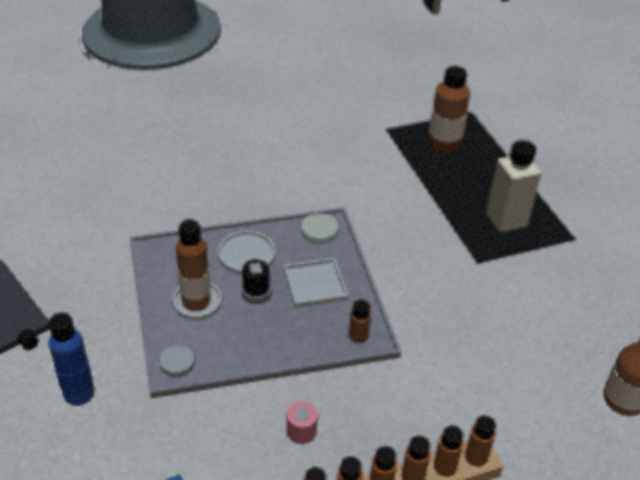

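Wide and square stand upright on the mat at crop (450,110) and (514,190).

```bash
python3 - <<'E'
from h import *
pick(SL,.009+G,-7.5)
place(MSL,.004+G,90)
bot.move_to([.50,.10,.30],R(0))
shot("top","t2",(180,150,500,310),2.5)
pick(SP,.022,-7.5,open_=.06,N=40)
E
```

```text
down t19.6 gap0.0849 grip0 F [0.3 0.6 1.4] p [ 0.5788 -0.0873  0.0562] q6 -12
shut t20.1 gap0.0309 grip49 F [-1.3  0.5  5. ] p [ 0.5783 -0.0875  0.0558] q6 -12
up t20.9 gap0.0308 grip49 F [-1.   0.3 -1.4] p [ 0.5767 -0.0869  0.1881] q6 -12
set t23.8 gap0.0308 grip50 F [-2.1 -0.7  1.8] p [0.4858 0.2999 0.0498] q6 -70
off t25.3 gap0.0850 grip0 F [-0.1 -0.6 -0.3] p [0.4851 0.2997 0.1885] q6 -70
down t28.6 gap0.0600 grip0 F [-0.7  0.3  0.1] p [ 0.5869 -0.0215  0.0237] q6 -6
shut t28.9 gap0.0285 grip39 F [-0.6  0.2  6.5] p [ 0.5867 -0.0217  0.0235] q6 -6
up t29.9 gap0.0287 grip39 F [-1.  -0.  -1.1] p [ 0.5846 -0.0213  0.1883] q6 -6
```

View pics/t2.png

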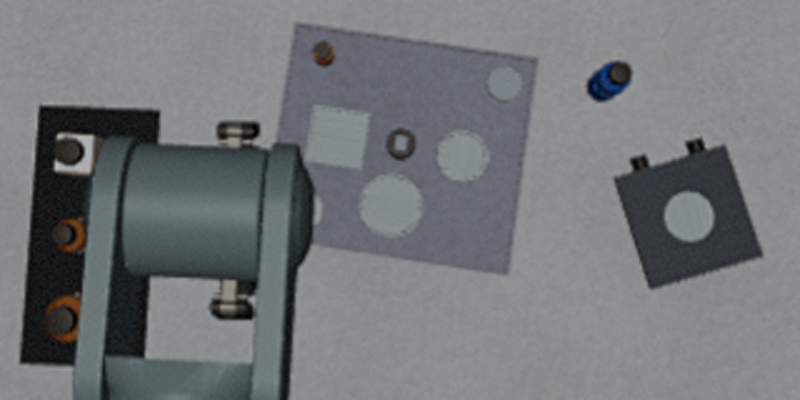

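All three bottles stand on the mat at crop (70,150), (66,235) and (63,320). The nests are clear at (338,137), (462,156) and (391,206), the vial is undisturbed at (323,52), and the disc is at (689,216).

```bash
python3 - <<'E'
from h import *
c=vision.get_calibration("top")
print(world(c,np.array([(338,137),(462,156),(391,206),(689,216)])/2.5+[179.7,149.7],[.012]*4).round(4))
place(DISC,.0195,-7.5,open_=.06)
bot.move_to([.50,.0,.30],R(0))
shot("top","t3",(180,150,500,310),2.5)
st("end")
E
```

```text
[[ 0.5943  0.0438  0.012 ]
 [ 0.5769 -0.0859  0.012 ]
 [ 0.5235 -0.0129  0.012 ]
 [ 0.5199 -0.3187  0.012 ]]
set t32.6 gap0.0291 grip40 F [-3.6  1.8  6. ] p [ 0.5195 -0.3183  0.0196] q6 -35
off t34.1 gap0.0600 grip0 F [0.2 1.3 0.1] p [ 0.5189 -0.3177  0.1882] q6 -35
end t35.4 gap0.0600 grip0 F [-0.  -0.2  0.6] p [ 0.5    -0.0009  0.2992] q6 -13
```

View pics/t3.png

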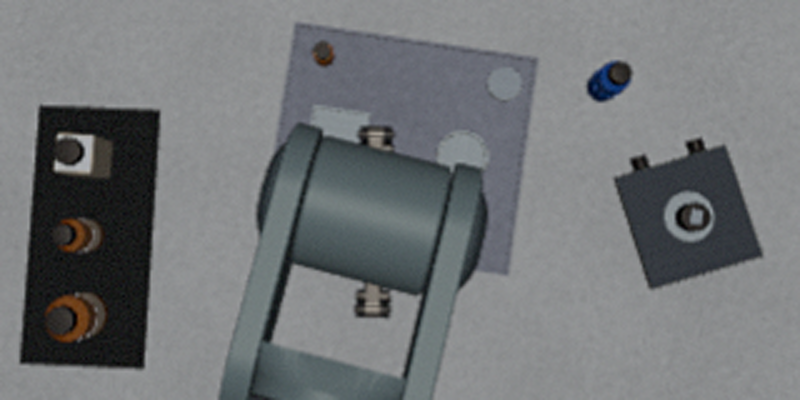

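The specimen stands on the disc at crop (693,215). The apparent shift matches its height, which I check below. Now I return the bottles.

```bash
python3 - <<'E'
from h import *
c=vision.get_calibration("top")
print((pix(c,[[*DISC,.042]])-[179.7,149.7])*2.5)
pick(MSL,.003+G,90); place((.5774,-.0866),.010+G,-7.5)
pick(MWD,.003+G,90); place((.5246,-.0134),.010+G,82.5)
pick(MSQ,.003+G,90); place((.5946,.0438),.010+G,-7.5)
bot.move_linear([.5946,.0438,.3])
bot.move_to([.40,.30,.30],R(90))
shot("top","t4",(180,150,500,310),2.5)
shot("scene","g4",(120,60,480,300),2)
st("end")
E
```

```text
[[696.2103781  215.41775458]]
down t37.8 gap0.0852 grip0 F [0.4 0.1 0.4] p [0.4872 0.3001 0.0504] q6 -70
shut t38.4 gap0.0308 grip50 F [-0.9  1.2  4.7] p [0.4865 0.3003 0.0498] q6 -70
up t39.2 gap0.0307 grip50 F [-0.2 -0.2 -1.7] p [0.4849 0.2995 0.1881] q6 -70
set t42.0 gap0.0306 grip50 F [-1.6  0.5  1.3] p [ 0.5772 -0.0865  0.0558] q6 -12
off t43.5 gap0.0851 grip0 F [ 0.2  0.6 -0.4] p [ 0.5765 -0.0863  0.1885] q6 -12
down t46.1 gap0.0852 grip0 F [0.5 0.4 1.1] p [0.4071 0.3002 0.05  ] q6 -66
shut t46.6 gap0.0428 grip50 F [-0.5 -2.2  5.2] p [0.4068 0.3001 0.0501] q6 -66
up t47.5 gap0.0425 grip51 F [ 0.2  0.  -2.5] p [0.4049 0.2996 0.1883] q6 -66
set t50.1 gap0.0428 grip51 F [-1.3 -1.3  2.6] p [ 0.5245 -0.0136  0.0559] q6 -96
off t51.5 gap0.0851 grip0 F [-0.4  0.1 -0.7] p [ 0.5237 -0.0132  0.1887] q6 -96
down t53.7 gap0.0847 grip0 F [0.4 0.3 0.6] p [0.5672 0.3    0.0505] q6 -72
shut t54.2 gap0.0377 grip50 F [-0.7  0.3  5.4] p [0.5668 0.3003 0.0501] q6 -72
up t55.1 gap0.0375 grip50 F [-0.7 -0.9 -2. ] p [0.5648 0.2996 0.1879] q6 -72
set t57.6 gap0.0375 grip49 F [-1.8 -0.2  3.5] p [0.5943 0.0437 0.056 ] q6 1
off t59.0 gap0.0850 grip0 F [ 0.1  0.3 -1. ] p [0.5937 0.0439 0.1885] q6 1
end t61.2 gap0.0851 grip0 F [ 0.9 -0.4  0.2] p [0.4007 0.2994 0.2998] q6 -66
```

View pics/t4.png

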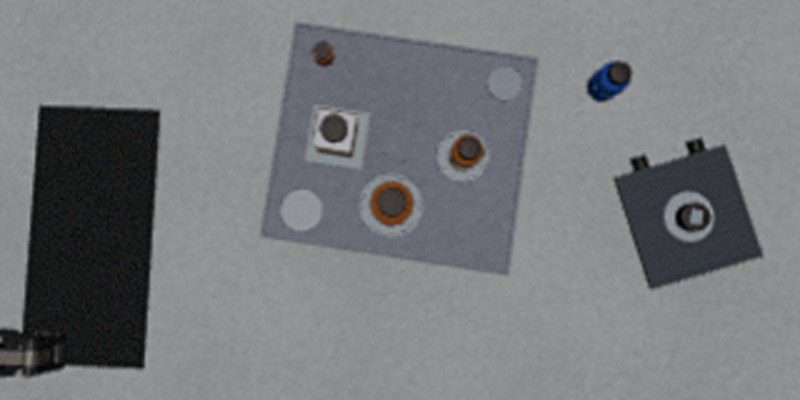

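View pics/g4.png

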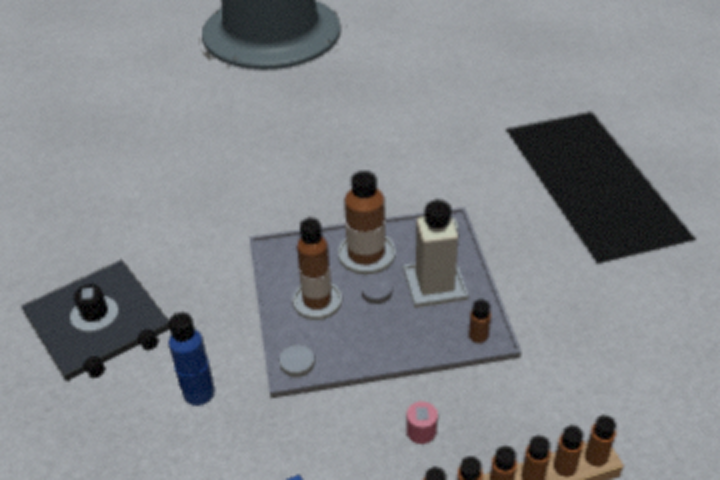

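All three bottles stand in their own nests, at (392,203), (335,130) and (467,150) in the top crop. The specimen is on the disc at (694,215), and the vial is in place.

```bash
python3 -c "
from cell import bot
print(bot.finish_job())"
```

```text
the job is handed in; nothing more can be done
None
```

The job is handed in: the specimen is upright on the stage disc, all three bottles are upright in their own nests, and the vial was left untouched, at about 61 s of the 144 s allowed.

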